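Find the slip angle on the tilt rig and mark it

TASK

On the tilt rig, gradually push the yellow wedge under the hinged green ramp until the white detector slips and slides down to the bottom stop, and stop there, before the red beacon beside it slips too; leave the wedge holding the ramp up. Then note the angle: slide the red marker along the channel until it just touches the back of the wedge, gently, without shoving the wedge along, and let go. Do not touch the ramp or the parts on it, never jolt the ramp, and leave the phone, charger and bottle where they are.

Things in the scene. Friction and masses are not known exactly. Their poses are not given: they have to be found in the camera images.
- ramp_hinge (a point): Middle of the hinge of the green ramp plate; the frame turns with the ramp, x along the hinge. The plate (150 wide, 170 long) runs along this frame's -y, its top face at z = +10. A stop bar crosses its bottom end with its face at y = -12; a middle divider and side lips make two straight lanes. With the ramp level the axis is 28 mm above the table.
- ramp_end (a point): Middle of the round steel rod (12 mm diameter, 150 long) under the ramp's free end, 170 mm from the hinge; the wedge's slope goes under it and lifts it. The frame turns with the ramp.
- ramp (a joint): Ramp angle, rad: 0 level (start), grows as the free end rises, limit 0.6. The hinge is free: the 0.35 kg ramp rests on the wedge and falls if the wedge is withdrawn. The slip angle is not known beforehand: the detector goes somewhere between about 0.16 and 0.30 rad, the beacon about 0.05 to 0.1 rad later.
- detector_centre (a point): Centre of the white detector lying on the ramp: smooth square foot 46 x 46 x 8, round dome, 28 tall in all, about 0.09 kg; it slips first. This point is 14 mm above its underside. It starts about 115 mm from the hinge (y = -115 in the ramp_hinge frame) in either lane; resting on the bottom stop its centre is about 35 mm from it.
- beacon_centre (a point): Centre of the red beacon in the other lane: same shape and size, with a black rubber foot that grips better. It starts about 115 mm from the hinge and must stay there. This point is 14 mm above its underside.
- wedge_grip (a point): Grip centre of the black post on the yellow wedge, 60 mm above the table. Post 30 mm wide (x of this frame), 22 mm (y); its top is 25 mm above this point, the deck below it 28 mm below. The wedge is loose, 0.9 kg, 56 wide, 260 long, in a straight channel 6 mm wider than itself; it slides along this frame's +y to the ramp (5 to 15 N) and stays where it is left.
- wedge_nose (a point): Upper edge of the wedge's nose, 215 mm ahead (+y) of wedge_grip and 6 mm above the base plate (plate 10 mm thick). From here the slope rises at 28 degrees back towards the post, to a flat top 85 mm above the base plate that lies 43 to 65 mm ahead of wedge_grip.
- wedge_back (a point): Middle of the flat back face of the wedge (56 wide, 22 high), 12 mm above its underside, 45 mm behind the post's centre; +y points to the ramp, the face looks to -y.
- marker_grip (a point): Grip centre of the upright red tab of the marker, 60 mm above the table. Tab 26 mm wide (x of this frame), 18 mm (y); its top is 20 mm above this point. The block below it (52 x 24, its top 29 mm below this point) slides in the same channel, behind the wedge, along +y.
- marker_face (a point): Middle of the marker block's front face (looks to +y, to the wedge's back), 12 mm ahead of marker_grip in +y and 38 mm below it. It touches the wedge when it meets the plane of wedge_back.
- marker (a joint): Travel of the marker along the channel towards the wedge, m, 0 to 0.27. It drags with about 2 N of friction and stays where it is left; the wedge resists with some 4 to 8 N more before it is shoved along.
- phone_centre (a point): Centre of a black phone lying flat beside the rig, 72 x 150 x 8.
- charger_centre (a point): Centre of a white charger block beside the rig, 50 x 55 x 32.
- bottle_centre (a point): Centre of a clear upright bottle beside the rig, 60 diameter, 170 tall.
Not all that is in view belongs to the job. What is shaped like the part that bears beacon_centre but blue or purple is not meant.

How it is judged:
On the way:
1. the white detector has slid at least 50 mm down to within 60 mm of the hinge (bottom stop) while the wedge holds the ramp up and the marker is still clear of the wedge (y of detector_centre in the frame of ramp_hinge above -0.06 m and z of detector_centre in the frame of ramp_hinge below 0.034 m and value of joint ramp above 0.12 rad and y of marker_face in the frame of wedge_back below -0.006 m), for 0.2 s.
At the end, for the whole second after the job is handed in: The detector lies on the bottom stop (within 60 mm of the hinge), the beacon is still where it was (over 95 mm from the hinge), the wedge carries the ramp at more than 0.12 rad and is at rest, and the marker's front face touches the wedge's back (within 2.5 mm) (y of detector_centre in the frame of ramp_hinge above -0.06 m and z of detector_centre in the frame of ramp_hinge below 0.034 m and y of beacon_centre in the frame of ramp_hinge below -0.095 m and value of joint ramp above 0.12 rad and contact force between wedge and ramp above 0.3 N and y of marker_face in the frame of wedge_back between -0.0025 and 0.003 m and linear speed of wedge below 0.005 m/s).
It fails at once if the red beacon slips (its centre comes within 95 mm of the hinge) or leaves the ramp (y of beacon_centre in the frame of ramp_hinge above -0.095 m or z of beacon_centre in the frame of ramp_hinge above 0.04 m or z of beacon_centre in the frame of ramp_hinge below 0.01 m).
It fails at once if the marker shoves the wedge along (over 2.5 N between them with the wedge moving faster than 8 mm/s), or is pressed on it with over 15 N ((contact force between marker and wedge above 2.5 N and linear speed of wedge above 0.008 m/s) or contact force between marker and wedge above 15 N).
It fails at once if the robot touches the ramp or the parts on it (contact force between any of the fingers, the arm and ramp above 0.5 N or contact force between any of the fingers, the arm and detector above 0.5 N or contact force between any of the fingers, the arm and beacon above 0.5 N).
It fails at once if the ramp is jolted: swung faster than 0.6 rad/s (velocity of joint ramp above 0.6 rad/s or velocity of joint ramp below -0.6 rad/s).
It fails at once if the phone, charger or bottle is moved by more than 20 mm (distance of any of phone_centre, charger_centre, bottle_centre from where it was at the start of the episode above 0.02 m).
It also fails if it takes over 72 s, if anything falls off the work surface, if the arm or the gripper's body presses on something with over 40 N, if the wrist force passes 120 N, or if a joint passes its speed limit or range.

ROBOT

A 6-joint arm with a two-finger parallel gripper is mounted at the origin on the work surface. World frame = base frame: x ahead of the robot, y to its left, z up, the work surface at z = 0. Lengths are in m, angles in rad, forces in N, time in s.
With the tool pointing down it reaches from about 0.425 to 0.95 m from the base axis. Payload 14.7 kg.
Tool frame: the origin (TCP) lies midway between the tips of the shut fingers; the grasp point (between the pads) lies behind it (env.tcp_to_grasp is the z of the grasp point in the tool frame, in m); z points along the fingers, y is the line along which they close (so a half turn about z gives the same grasp; the last joint's range is limited). The gripper opens to 85 mm and grips with 20 to 120 N. Pads are 22 mm wide; open, the fingers measure 114 mm over their backs; the gripper's body (76 mm by 85 mm) begins 54 mm behind the grasp point. The pads swing forward as they close: fully open they stand 13 mm farther back than shut.
Start: joints at [-1.385, 0.48, 1.596, -0, 1.065, -0.047], TCP at [0.15, -0.632, 0.231] pointing down, gripper open.
Joint ranges: [-2.75, 2.75], [-0.82, 2.05], [0.23, 2.67], [-1.56, 4.7], [0.09, 2.69], [-2.92, 2.92]. Speed limits (rad/s): [1.89, 1.89, 2.39, 3.01, 3.01, 3.01].

INTERFACE

Orientations are given as a rotation vector (axis times angle).
In Python, from cell import monitor, optics, env gives the robot as it stands. The module is installed in compiled form; this text tells all that it offers.
- The arm moves only by the tool arm_command, never from a script. Its argument "steps" is a list that holds one entry, the list of rows, each a list of 5 numbers: the gripper's target within -1 to 1 (fully open at 1, half-way at 0, shut at -1), then the shift along the tool's x, y, z normalised to -1 to 1, where 1 is 3 cm, then the turn about the tool's z normalised to -1 to 1, where 1 is pi rad. In form: [[[grip, tx, ty, tz, turn], ...]]. A call has 1 to 20 rows; each row shifts and turns the commanded pose from where the row before left it, along the tool's axes as they then stand; what a row does not reach is not made up. A row lasts 1/8 s, in which the tool goes at most 62.5 mm and 10.7 degrees, less where a joint would pass 70% of its speed; a pose out of reach is approached as far as the arm can. A call with a number of a shift or a turn outside -1 to 1 is refused whole. A call with a gripper value outside its range is refused whole. The fingers move at their own pace and stop on an object; "squeeze" is the grip in N (left out, the last holds). Time passes only in rows, so rows that do not move let the fingers close. It gives the time, the measured TCP pose, the force, the opening and the grip force at its end, in the units of the state.
- monitor.read_state(): the state, without advancing time (a new reading comes with each control period).
- optics.snapshot(name): name is "side" or "top"; returns (picture, depth): 384x512x3 uint8, red, green, blue; 384x512 float32, m along the optical axis (not along the pixel's ray), 0 where there is no reading.
- optics.calibration(name): a dict with "vfov" (degrees; the focal length in pixels is half the picture's height over the tangent of half this angle, whatever the lens; pixels are square), "cx", "cy" (the principal point, pixels), "k1" (the pictures are not rectified: a ray, as slopes to the right and down, at radius r is drawn at 1 + k1 r^2 times it, then the intrinsics apply), "world_to_cam" (4x4, takes a point from world to camera coordinates). Camera axes: x right, y down, z forward; pixel columns grow to the right and rows downward; lengths in m; the calibration is good to about 2 mm. A picture is of the moment at which its call begins. calibration takes no time and is no camera call.
- env.hand_in(): hands the job in; it is judged then, once.
The state is a dict: "time": time; "joints": joint angles; "joint_velocities": joint speeds; "effort": joint torques, N m; "ee_pos": TCP position; "ee_rot": TCP orientation; "contact_force": force on the tool from outside, world axes, zero at the start; "ft_torque": the same for the moment, N m; "width": finger opening in m; "finger_force": force on a finger pad.
Only numpy, scipy, OpenCV 4.12 (cv2) and the standard library are available. Lean on these libraries where they do the work, as an engineer would, in place of code of your own. Each camera call takes 0.05 s, during which the arm holds its last target. There are 200 camera calls.

## Working session

There is one attempt and no reset: what is moved stays moved. The work goes in short steps, Python scripts to look and compute and a tool call to move; the robot and the scene stay as the last step left them, time stands still between calls to the robot, and variables do not carry over. Pictures are saved under pics/ and viewed, at most 10 in all, crops included, and the job is handed in when it is done.

Besides the shell and the picture viewer there is one more tool, called after "Request:" as name(argument=value, ...), one argument or row to a line, values as JSON. arm_command: Moves the arm, as the interface text tells. Its arguments: {"type":"object","properties":{"steps":{"type":"array"},"squeeze":{"type":"number"}},"required":["steps"]}

```bash
mkdir -p pics
cat > h.py <<'E'
import numpy as np, cv2
from cell import monitor, optics, env
def snap(n,f=None):
    p,d=optics.snapshot(n)
    if f: cv2.imwrite('pics/'+f,p[:,:,::-1])
    return p,d
def K(n):
    c=optics.calibration(n); f=192/np.tan(np.radians(c['vfov'])/2); return c,f
def rays(n,uv):
    c,f=K(n); uv=np.atleast_2d(np.asarray(uv,float))
    q=(uv-[c['cx'],c['cy']])/f; r=np.linalg.norm(q,axis=1); s=r.copy()
    for _ in range(20): s=r/(1+c['k1']*s*s)
    q=q*np.where(r>0,s/np.maximum(r,1e-9),1)[:,None]
    return c,np.c_[q,np.ones(len(q))]
def plane(n,uv,z):
    c,d=rays(n,uv); M=np.array(c['world_to_cam']); R=M[:3,:3]; o=-R.T@M[:3,3]; w=d@R
    return o+w*((z-o[2])/w[:,2])[:,None]
def pts(n,uv,depth):
    c,d=rays(n,uv); M=np.array(c['world_to_cam']); uv=np.atleast_2d(uv).astype(int)
    p=d*depth[uv[:,1],uv[:,0]][:,None]
    return (p-M[:3,3])@M[:3,:3]
def cloud(n,d):
    v,u=np.mgrid[:384,:512]; return pts(n,np.c_[u.ravel(),v.ravel()],d).reshape(384,512,3)
E
python3 - <<'E'
from h import *
s=monitor.read_state(); print(s, env.tcp_to_grasp)
for n in('top','side'):
    snap(n,n+'0.png'); c,f=K(n); M=np.array(c['world_to_cam']); print(n,c['k1'],f,-M[:3,:3].T@M[:3,3],M[2,:3])
E
```

```text
{'time': 0.0, 'joints': array([-1.38457840e+00,  4.80854079e-01,  1.59686796e+00,  2.13308400e-06,
        1.06509047e+00, -4.65969584e-02]), 'joint_velocities': array([ 0.00023609, -0.00176643,  0.00138654,  0.0003744 ,  0.0010866 ,
        0.00044679]), 'effort': array([-7.60345225e-03, -9.50666213e+01, -4.30187273e+01, -5.30151938e-04,
        1.21930515e-02,  2.27991654e-05]), 'ee_pos': array([ 0.14991358, -0.6320561 ,  0.23066016]), 'ee_rot': array([-3.11912271e+00, -3.64736431e-01,  1.30683999e-04]), 'contact_force': array([-0.41718187,  0.1482484 ,  0.23762372]), 'ft_torque': array([ 0.00948534,  0.01697667, -0.04827132]), 'finger_force': 0.0, 'width': 0.08538567548067907} -0.0187
top 0.03677908667928476 428.6963167963177 [0.40523579 0.04515378 1.13076487] [ 0.14603694 -0.01952522 -0.98908644]
side -0.06505211798852945 404.71576006200223 [ 0.33833204 -0.59184564  0.75785299] [ 0.23932492  0.65708721 -0.71481464]
```

View pics/top0.png

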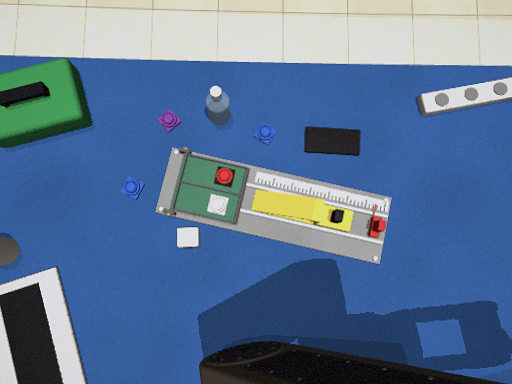

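View pics/side0.png

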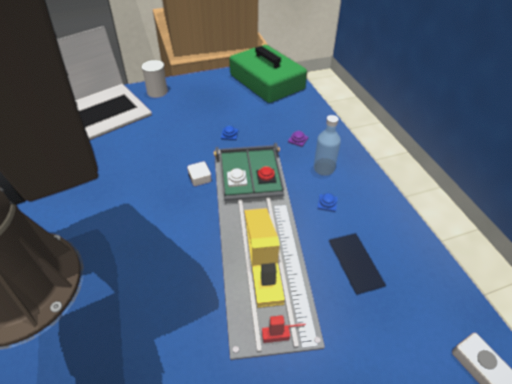

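The top view shows the ramp hinge at left (about 170,180), with the beacon at (225,176), the detector at (218,204), the wedge post at (338,216) and the marker tab at (377,226). The side view shows the same rig along its channel, with the post at (268,272) and the marker tab at (277,324).

```bash
cat >> h.py <<'E'
def masks(p):
    h=cv2.cvtColor(p,cv2.COLOR_RGB2HSV); H,S,V=[h[...,i].astype(int) for i in range(3)]
    return dict(yel=(H>20)&(H<35)&(S>120)&(V>60), red=((H<8)|(H>172))&(S>150)&(V>50), blk=(V<45), wht=(S<40)&(V>170), grn=(H>60)&(H<90)&(S>60))
E
python3 - <<'E'
from h import *
for n in('top','side'):
    p,d=snap(n); m=masks(p); C=cloud(n,d)
    y=C[m['yel']&(d>0)&(C[...,2]<.12)]
    print(n,'yellow',len(y),y.min(0).round(3),y.max(0).round(3))
    q=y[(y[:,2]>.02)]; 
    for lo,hi in((.02,.04),(.04,.06),(.06,.085),(.085,.11)):
        w=q[(q[:,2]>lo)&(q[:,2]<hi)]; 
        if len(w): print(lo,len(w),w.mean(0).round(4))
    r=cv2.fitEllipse if 0 else None
    rect=cv2.minAreaRect(y[:,:2].astype(np.float32)*1000); print(rect)
    for k,zlo,zhi in(('red',.07,.085),('red',.03,.075),('blk',.075,.095),('wht',.035,.08)):
        M=(m[k]&(C[...,2]>zlo)&(C[...,2]<zhi)&(d>0)).astype(np.uint8)
        nn,l,st,ce=cv2.connectedComponentsWithStats(M)
        for i in range(1,nn):
            if 15<st[i,4]<800: 
                pp=C[l==i]; print(k,zlo,st[i,4],ce[i].round(1),pp.mean(0).round(4),pp.min(0).round(3),pp.max(0).round(3))
E
```

```text
top yellow 2148 [ 0.477 -0.226  0.009] [0.688 0.248 0.102]
0.02 823 [ 0.5257 -0.1087  0.0311]
0.04 337 [ 0.5424 -0.0361  0.0501]
0.06 431 [ 0.5346 -0.0763  0.0723]
0.085 397 [ 0.5258 -0.116   0.0926]
((552.4942016601562, 3.105560302734375), (461.9010314941406, 177.432861328125), 77.77225494384766)
red 0.07 77 [380.9 225. ] [ 0.49   -0.2844  0.079 ] [ 0.478 -0.294  0.071] [ 0.503 -0.276  0.084]
red 0.03 223 [224.  175.6] [0.6118 0.1053 0.0595] [0.592 0.086 0.043] [0.633 0.127 0.072]
red 0.03 102 [375.2 226.9] [ 0.4875 -0.2804  0.0446] [ 0.465 -0.297  0.03 ] [ 0.512 -0.271  0.075]
blk 0.075 18 [47.1 92.7] [0.81   0.549  0.0864] [0.803 0.545 0.08 ] [0.823 0.555 0.094]
blk 0.075 54 [337.6 215. ] [ 0.5128 -0.1771  0.0831] [ 0.498 -0.191  0.075] [ 0.525 -0.165  0.088]
wht 0.035 16 [474.   86.8] [ 0.8676 -0.5577  0.0364] [ 0.861 -0.568  0.035] [ 0.873 -0.546  0.038]
wht 0.035 96 [485.7  92.6] [ 0.8517 -0.5877  0.0365] [ 0.827 -0.608  0.035] [ 0.876 -0.552  0.044]
wht 0.035 21 [460.7  89.6] [ 0.8593 -0.5217  0.0365] [ 0.85  -0.531  0.035] [ 0.866 -0.514  0.038]
wht 0.035 21 [507.6  91.6] [ 0
[... 1313 characters left out ...]
 0.494 -0.276  0.034]
blk 0.075 70 [ 43.5 250.1] [0.0909 0.0024 0.0847] [ 0.086 -0.016  0.075] [0.094 0.029 0.095]
blk 0.075 19 [ 38.3 269.5] [ 0.0815 -0.044   0.0848] [ 0.08  -0.049  0.075] [ 0.084 -0.041  0.094]
wht 0.035 260 [236.5 176.3] [0.5397 0.1146 0.0536] [0.516 0.093 0.035] [0.572 0.163 0.067]
wht 0.035 16 [471.5 342.5] [ 0.8269 -0.436   0.0359] [ 0.819 -0.441  0.035] [ 0.836 -0.431  0.037]
wht 0.035 38 [478.1 350.6] [ 0.8282 -0.4533  0.0365] [ 0.815 -0.465  0.035] [ 0.839 -0.442  0.038]
wht 0.035 65 [495.9 369.4] [ 0.8364 -0.4938  0.0358] [ 0.813 -0.501  0.035] [ 0.863 -0.487  0.038]
wht 0.035 32 [503.  377.9] [ 0.8383 -0.5109  0.0357] [ 0.828 -0.517  0.035] [ 0.85  -0.505  0.037]
```

Request:
arm_command(
  steps=[
    [[1,0.954,-0.746,0,0],[1,0.954,-0.746,0,0],[1,0.954,-0.746,0,0],[1,0.954,-0.746,0,0],[1,0.954,-0.746,0,0],[1,0.954,-0.746,0,0],[1,0.954,-0.746,0,0],[1,0.954,-0.746,0,0],[1,0.954,-0.746,0,0],[1,0.954,-0.746,0,0],[1,0.954,-0.746,0,0],[1,0.954,-0.746,0,0],[1,0.954,-0.746,0,0],[1,0.954,-0.746,0,0],[1,0.954,-0.746,0,0],[1,0.954,-0.746,0,0]],
  ],
  squeeze=50,
)

```text
time: 2.2
ee_pos: [0.5136, -0.1773, 0.2313]
ee_rot: [3.12, 0.365, -0.0]
contact_force: [0.2, -0.9, -0.2]
width: 0.0857
finger_force: 0.0
```

Request:
arm_command(
  steps=[
    [[1,0,0,0,-0.051],[1,0,0,0,-0.051],[1,0,0,0,-0.051],[1,0,0,0,-0.051],[1,0,0,0,-0.051],[1,0,0,0,-0.051],[1,0,0,0,-0.051],[1,0,0,0,0]],
  ],
)

```text
time: 3.2
ee_pos: [0.5129, -0.1783, 0.2312]
ee_rot: [-2.449, -1.968, 0.0]
contact_force: [0.1, 0.2, -0.7]
width: 0.0852
finger_force: 0.0
```

```bash
cat >> h.py <<'E'
U=np.array([.2138,.9769]);P=np.array([.9769,-.2138])
from scipy.spatial.transform import Rotation as Ro
def delta(g):  # world target of TCP -> tool-axis shift in rows units
    s=monitor.read_state(); R=Ro.from_rotvec(s['ee_rot']).as_matrix()
    a=np.degrees(np.arctan2(R[1,1],R[0,1]))
    return s['time'],s['ee_pos'].round(4),'tool y deg',a.round(2),'shift/30mm',(R.T@(np.array(g)-s['ee_pos'])/.03).round(3),'F',s['contact_force'].round(1),s['width'],s['finger_force']
E
python3 - <<'E'
from h import *
p,d=snap('side','side1.png'); m=masks(p); C=cloud('side',d)
def su(q): return (q[...,:2]-[.513,-.179])@U,(q[...,:2]-[.513,-.179])@P
S,T=su(C); 
M=m['red']&(C[...,1]<-.2)&(C[...,2]>.005); 
for lo in np.arange(-.04,.1,.01):
    k=M&(T>=lo)&(T<lo+.01)
    if k.any(): print('T',round(lo,2),S[k].min().round(3),S[k].max().round(3),C[...,2][k].min().round(3),C[...,2][k].max().round(3))
M=m['yel']&(abs(T)<.05)
print('yel S',np.percentile(S[M],[0,1,99,100]).round(3),np.percentile(T[M],[0,1,50,99,100]).round(3))
M=m['blk']&(abs(T)<.04)&(abs(S)<.04)&(C[...,2]>.04); print('post',S[M].min(),S[M].max(),T[M].min(),T[M].max(),M.sum())
G=m['grn']&(S>.15)&(S<.5)&(abs(T)<.12)&(C[...,2]>.02)&(C[...,2]<.06); print('grn S',np.percentile(S[G],[0,1,99,100]).round(3))
print(delta([.513,-.179,.045]))
E
```

```text
T -0.03 -0.123 -0.103 0.026 0.032
T -0.02 -0.124 -0.102 0.027 0.077
T -0.01 -0.124 -0.105 0.027 0.083
T 0.0 -0.124 -0.105 0.027 0.083
T 0.01 -0.123 -0.105 0.026 0.08
T 0.02 -0.123 -0.102 0.028 0.034
yel S [-0.049 -0.048  0.205  0.212] [-0.026 -0.026 -0.002  0.027  0.029]
post -0.03956692547044689 0.010353712555714344 -0.03994528156872738 0.017638227983382535 520
grn S [0.259 0.266 0.405 0.407]
(3.25, array([ 0.5129, -0.1784,  0.2313]), 'tool y deg', np.float64(-12.61), 'shift/30mm', array([-0.02 ,  0.009,  6.209]), 'F', array([-0.2, -0.3, -0.2]), 0.08547479848383648, 0.0)
```

View pics/side1.png

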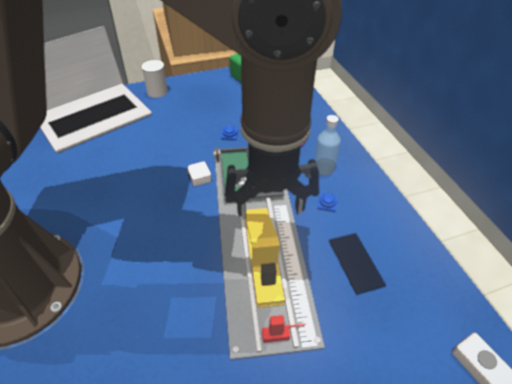

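The fingers straddle the post line, with tool +x pointing to the ramp. Lower and grip.

Request:
arm_command(
  steps=[
    [[1,-0.02,0,0.8,0],[1,-0.02,0,0.8,0],[1,-0.02,0,0.8,0],[1,-0.02,0,0.8,0],[1,0,0,0.8,0],[1,0,0,0.8,0],[1,0,0,0.8,0],[1,0,0,0.6,0],[-1,0,0,0,0],[-1,0,0,0,0],[-1,0,0,0,0],[-1,0,0,0,0],[-1,0,0,0,0],[-1,0,0,0,0],[-1,0,0,0,0]],
  ],
  squeeze=40,
)

```text
time: 5.12
ee_pos: [0.513, -0.181, 0.0462]
ee_rot: [2.448, 1.967, 0.001]
contact_force: [0.2, 0.2, 7.1]
width: 0.0293
finger_force: 46.3
```

Run:
```python
from h import *
print(delta([.513,-.179,.045]))
p,_=snap('top'); q,_=snap('side')
cv2.imwrite('pics/g.png',np.vstack([cv2.resize(p[120:280,130:410],(784,448))[:,:,::-1]])); cv2.imwrite('pics/g2.png',np.hstack([cv2.resize(p[130:260,140:400],(400,200)),cv2.resize(q[130:330,180:380],(200,200))])[:,:,::-1])
```

```text
(5.125, array([ 0.513 , -0.181 ,  0.0462]), 'tool y deg', np.float64(-12.44), 'shift/30mm', array([ 0.065, -0.014,  0.039]), 'F', array([0.2, 0.2, 7.1]), 0.02934167395770772, 46.25524699687958)
```

View pics/g2.png

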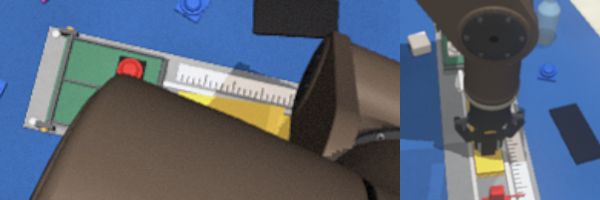

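Wedge post is gripped (29 mm). In the top view the arm hides the detector, but the beacon stays visible at (130,68) in the crop.

Request:
arm_command(
  steps=[
    [[-1,0.1,0,0,0],[-1,0.2,0,0,0],[-1,0.2,0,0,0],[-1,0.2,0,0,0],[-1,0.2,0,0,0],[-1,0.2,0,0,0],[-1,0.2,0,0,0],[-1,0.15,0,0,0],[-1,0.15,0,0,0],[-1,0.15,0,0,0],[-1,0.15,0,0,0],[-1,0.15,0,0,0],[-1,0.15,0,0,0],[-1,0.15,0,0,0],[-1,0,0,0,0]],
  ],
)

```text
time: 7.1
ee_pos: [0.5282, -0.1121, 0.0462]
ee_rot: [2.447, 1.967, 0.001]
contact_force: [0.1, -1.5, 5.7]
width: 0.0295
finger_force: 46.3
```

Run:
```python
from h import *
print(delta([.513,-.179,.045]))
p,d=snap('top'); q,e=snap('side')
for n,a,b in(('top',p,d),('side',q,e)):
    C=cloud(n,b); S=(C[...,:2]-[.513,-.179])@U; T=(C[...,:2]-[.513,-.179])@P; m=masks(a)
    for k in('grn','red','wht'):
        M=m[k]&(S>.2)&(S<.46)&(abs(T)<.08)&(C[...,2]>.03)&(C[...,2]<.15)
        if M.sum()>3: print(n,k,M.sum(),S[M].min().round(3),S[M].max().round(3),S[M].mean().round(3),T[M].mean().round(3),C[...,2][M].max().round(3))
cv2.imwrite('pics/g3.png',np.hstack([cv2.resize(p[130:260,140:400],(400,200)),cv2.resize(q[100:300,180:380],(400,400))[:200]])[:,:,::-1])
```

```text
(7.1, array([ 0.5282, -0.1121,  0.0462]), 'tool y deg', np.float64(-12.41), 'shift/30mm', array([-2.287, -0.015,  0.041]), 'F', array([ 0.1, -1.5,  5.7]), 0.029454082178039857, 46.30018651485443)
top grn 2305 0.253 0.418 0.337 0.006 0.06
top red 226 0.281 0.322 0.301 0.035 0.081
top wht 347 0.222 0.419 0.301 -0.037 0.081
side grn 389 0.249 0.408 0.339 -0.05 0.057
side wht 177 0.274 0.349 0.293 -0.043 0.078
```

View pics/g3.png

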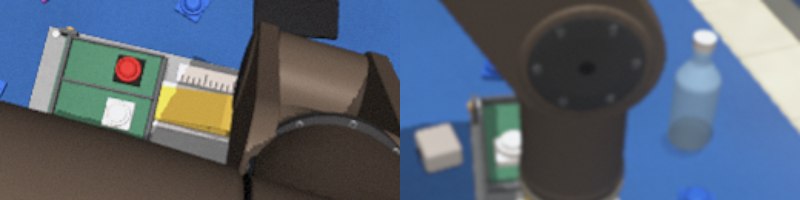

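Both parts on the ramp are now visible in the top view crop: beacon at (128,68), detector at (118,113). Slow advance from here, with a check after each push.

Request:
arm_command(
  steps=[
    [[-1,0.08,0,0,0],[-1,0.12,0,0,0],[-1,0.12,0,0,0],[-1,0.12,0,0,0],[-1,0.1,0,0,0],[-1,0.06,0,0,0],[-1,0,0,0,0]],
  ],
)

```text
time: 8.07
ee_pos: [0.5319, -0.0947, 0.0462]
ee_rot: [2.447, 1.968, 0.001]
contact_force: [-1.6, -5.3, 5.5]
width: 0.0291
finger_force: 46.4
```

```bash
cat > look.py <<'E'
from h import *
s=monitor.read_state(); print('t',s['time'],'grip S',((s['ee_pos'][:2]-[.513,-.179])@U).round(4),'F',s['contact_force'].round(1))
p,d=snap('top'); C=cloud('top',d); S=(C[...,:2]-[.513,-.179])@U; T=(C[...,:2]-[.513,-.179])@P; m=masks(p); Z=C[...,2]
B=(S>.24)&(S<.46)&(abs(T)<.075)&(Z>.03)&(Z<.16)
g=m['grn']&B&(S<.4); c=np.polyfit(S[g],Z[g],1); r=abs(Z[g]-np.polyval(c,S[g]))<.004; c=np.polyfit(S[g][r],Z[g][r],1)
a=-np.arctan(c[0]); print('ramp angle',a.round(3),'free end S',np.percentile(S[g],1).round(3))
H=Z-np.polyval(c,S)
for k,t in(('red',T>0),('wht',T<-.005)):
    M=m[k]&B&t&(H>.004)
    if M.sum()>3: print(k,M.sum(),'dist from hinge',((.425-S[M].mean())/np.cos(a)).round(4),'S',S[M].min().round(3),S[M].max().round(3))
E
python3 look.py
```

```text
t 8.075 grip S 0.0864 F [-1.6 -5.3  5.5]
ramp angle 0.131 free end S 0.255
red 225 dist from hinge 0.1229 S 0.283 0.324
wht 332 dist from hinge 0.1244 S 0.28 0.326
```

Request:
arm_command(
  steps=[
    [[-1,0.07,0,0,0],[-1,0.07,0,0,0],[-1,0.06,0,0,0],[-1,0,0,0,0],[-1,0,0,0,0]],
  ],
)

```text
time: 8.75
ee_pos: [0.5332, -0.0889, 0.0462]
ee_rot: [2.448, 1.967, 0.001]
contact_force: [-1.2, -4.8, 6.2]
width: 0.0299
finger_force: 46.4
```

```bash
python3 look.py
```

```text
t 8.75 grip S 0.0923 F [-1.2 -4.8  6.2]
ramp angle 0.15 free end S 0.256
red 227 dist from hinge 0.1228 S 0.284 0.325
wht 335 dist from hinge 0.1236 S 0.281 0.327
```

Request:
arm_command(
  steps=[
    [[-1,0.05,0,0,0],[-1,0.05,0,0,0],[-1,0.03,0,0,0],[-1,0,0,0,0],[-1,0,0,0,0],[-1,0,0,0,0]],
  ],
)

```text
time: 9.55
ee_pos: [0.534, -0.0852, 0.0462]
ee_rot: [2.447, 1.968, 0.001]
contact_force: [-0.9, -6.0, 6.6]
width: 0.0297
finger_force: 46.4
```

```bash
python3 look.py
```

```text
t 9.55 grip S 0.0961 F [-0.9 -6.   6.6]
ramp angle 0.162 free end S 0.256
red 222 dist from hinge 0.1225 S 0.285 0.325
wht 326 dist from hinge 0.1236 S 0.281 0.327
```

Request:
arm_command(
  steps=[
    [[-1,0.05,0,0,0],[-1,0.05,0,0,0],[-1,0.03,0,0,0],[-1,0,0,0,0],[-1,0,0,0,0],[-1,0,0,0,0]],
  ],
)

```text
time: 10.35
ee_pos: [0.5349, -0.0814, 0.0462]
ee_rot: [2.448, 1.967, 0.001]
contact_force: [-1.2, -6.6, 6.1]
width: 0.0295
finger_force: 46.4
```

```bash
python3 look.py
```

```text
t 10.35 grip S 0.1 F [-1.2 -6.6  6.1]
ramp angle 0.173 free end S 0.256
red 218 dist from hinge 0.1224 S 0.285 0.325
wht 327 dist from hinge 0.121 S 0.284 0.33
```

The detector may be starting to move, so I'll wait and look again.

Request:
arm_command(
  steps=[
    [[-1,0,0,0,0],[-1,0,0,0,0],[-1,0,0,0,0],[-1,0,0,0,0],[-1,0,0,0,0],[-1,0,0,0,0]],
  ],
)

```text
time: 11.15
ee_pos: [0.5349, -0.0814, 0.0462]
ee_rot: [2.448, 1.967, 0.001]
contact_force: [-1.5, -6.3, 6.6]
width: 0.0295
finger_force: 46.4
```

```bash
python3 look.py
```

```text
t 11.15 grip S 0.1 F [-1.5 -6.3  6.6]
ramp angle 0.171 free end S 0.256
red 220 dist from hinge 0.1222 S 0.285 0.325
wht 329 dist from hinge 0.1008 S 0.304 0.35
```

It is sliding, so I'll hold here.

Request:
arm_command(
  steps=[
    [[-1,0,0,0,0],[-1,0,0,0,0],[-1,0,0,0,0],[-1,0,0,0,0],[-1,0,0,0,0],[-1,0,0,0,0],[-1,0,0,0,0],[-1,0,0,0,0],[-1,0,0,0,0],[-1,0,0,0,0],[-1,0,0,0,0],[-1,0,0,0,0]],
  ],
)

```text
time: 12.7
ee_pos: [0.5348, -0.0814, 0.0462]
ee_rot: [2.448, 1.967, 0.001]
contact_force: [-2.0, -6.2, 6.7]
width: 0.0298
finger_force: 46.4
```

```bash
python3 look.py
```

```text
t 12.7 grip S 0.1 F [-2.  -6.2  6.7]
ramp angle 0.172 free end S 0.256
red 218 dist from hinge 0.1224 S 0.286 0.325
wht 315 dist from hinge 0.0408 S 0.363 0.409
```

Detector at the bottom stop and the beacon has not moved. Release, rise, and go back over the marker.

Request:
arm_command(
  steps=[
    [[1,0,0,0,0],[1,0,0,0,0],[1,0,0,0,0],[1,0,0,0,0],[1,0,0,-0.5,0],[1,0,0,-0.8,0],[1,0,0,-0.8,0],[1,0,0,-0.8,0],[1,-0.6,0,0,0],[1,-0.9,0,0,0],[1,-0.9,0,0,0],[1,-0.9,0,0,0],[1,-0.9,0,0,0],[1,-0.9,0,0,0],[1,-0.9,0,0,0],[1,-0.8,0,0,0],[1,-0.3,0,0,0],[1,0,0,0,0]],
  ],
)

```text
time: 15.0
ee_pos: [0.4881, -0.2892, 0.132]
ee_rot: [-2.449, -1.967, 0.0]
contact_force: [-0.4, 0.9, 0.0]
width: 0.0855
finger_force: 0.0
```

```bash
python3 look.py
python3 - <<'E'
from h import *
print(delta([.4895,-.287,.045]))
for n in('top','side'):
    p,d=snap(n,n+'5.png'); m=masks(p); C=cloud(n,d); S=(C[...,:2]-[.513,-.179])@U; T=(C[...,:2]-[.513,-.179])@P; Z=C[...,2]
    y=m['yel']&(abs(T)<.04)&(S>-.02)&(S<.3)&(Z>.01)
    print(n,'wedge back S',np.percentile(S[y],[0,1,2]).round(4))
    for lo,hi in((.02,.036),(.07,.09)):
        r=m['red']&(abs(T)<.04)&(S>-.16)&(S<-.02)&(Z>lo)&(Z<hi)
        if r.sum(): print('marker',lo,r.sum(),np.percentile(S[r],[1,50,99]).round(4),np.percentile(T[r],[1,50,99]).round(4))
E
```

```text
t 15.0 grip S -0.1129 F [-0.4  0.9  0. ]
ramp angle 0.172 free end S 0.256
red 219 dist from hinge 0.1222 S 0.285 0.326
wht 312 dist from hinge 0.0409 S 0.364 0.409
(15.05, array([ 0.4883, -0.2886,  0.1321]), 'tool y deg', np.float64(-12.43), 'shift/30mm', array([0.059, 0.028, 2.903]), 'F', array([-0.9,  0.1,  0.6]), 0.08541285541657131, 0.0)
top wedge back S [0.0549 0.0594 0.0611]
marker 0.02 114 [-0.1189 -0.1023 -0.0976] [-0.0247 -0.0088  0.0282]
marker 0.07 75 [-0.1166 -0.1076 -0.1005] [-0.012  -0.0012  0.012 ]
side wedge back S [0.0525 0.054  0.0543]
marker 0.02 171 [-0.1237 -0.1199 -0.1033] [-0.0235 -0.0107  0.0234]
marker 0.07 49 [-0.1212 -0.1148 -0.1071] [-0.0103 -0.0042  0.0101]
```

View pics/side5.png

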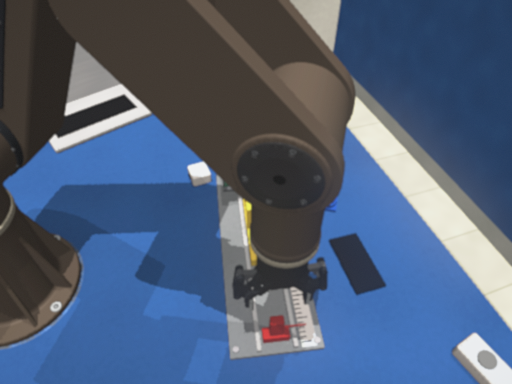

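Side view: the open gripper stands over the rig, with the marker tab at (277,325). Both views agree on a marker to wedge gap of about 157 mm. Lower onto the tab and grip.

Request:
arm_command(
  steps=[
    [[1,0,0,0.6,0],[1,0,0,0.6,0],[1,0,0,0.6,0],[1,0,0,0.6,0],[1,0,0,0.4,0],[-1,0,0,0,0],[-1,0,0,0,0],[-1,0,0,0,0],[-1,0,0,0,0],[-1,0,0,0,0],[-1,0,0,0,0],[-1,0,0,0,0],[-1,0,0,0,0]],
  ],
  squeeze=30,
)

```text
time: 16.77
ee_pos: [0.49, -0.2896, 0.0492]
ee_rot: [2.446, 1.967, 0.002]
contact_force: [5.6, -0.9, 3.6]
width: 0.0255
finger_force: 33.3
```

Run:
```python
from h import *
print(delta([.4895,-.287,.045]))
```

```text
(16.775, array([ 0.49  , -0.2896,  0.0492]), 'tool y deg', np.float64(-12.41), 'shift/30mm', array([ 0.083, -0.035,  0.14 ]), 'F', array([ 5.6, -0.9,  3.6]), 0.025479142251243495, 33.29922258853912)
```

Request:
arm_command(
  steps=[
    [[-1,0,0.03,0,0],[-1,0.1,0.02,0,0],[-1,0.3,0,0,0],[-1,0.4,0,0,0],[-1,0.4,0,0,0],[-1,0.4,0,0,0],[-1,0.4,0,0,0],[-1,0.4,0,0,0],[-1,0.4,0,0,0],[-1,0.4,0,0,0],[-1,0.4,0,0,0],[-1,0.4,0,0,0],[-1,0.3,0,0,0],[-1,0.2,0,0,0],[-1,0.1,0,0,0],[-1,0,0,0,0],[-1,0,0,0,0]],
  ],
)

```text
time: 18.9
ee_pos: [0.5196, -0.1542, 0.0491]
ee_rot: [2.448, 1.969, 0.0]
contact_force: [-2.9, 2.8, 14.3]
width: 0.0259
finger_force: 34.8
```

```bash
cat > gap.py <<'E'
from h import *
s=monitor.read_state(); print('t',s['time'],'TCP S',((s['ee_pos'][:2]-[.513,-.179])@U).round(4),'F along',(s['contact_force'][:2]@U).round(2),s['contact_force'].round(1))
p,d=snap('side'); m=masks(p); C=cloud('side',d); S=(C[...,:2]-[.513,-.179])@U; T=(C[...,:2]-[.513,-.179])@P; Z=C[...,2]
for k in('yel','red'):
    M=m[k]&(abs(T)<.035)&(S>-.06)&(S<.11)&(Z>.01)&(Z<.037)
    if M.sum(): print(k,M.sum(),np.percentile(S[M],[1,99]).round(4))
E
python3 gap.py
python3 - <<'E'
from h import *
p,_=snap('side'); cv2.imwrite('pics/g6.png',cv2.resize(p[190:340,200:350],(600,600),interpolation=cv2.INTER_CUBIC)[:,:,::-1])
E
```

```text
t 18.9 TCP S 0.0256 F along 2.15 [-2.9  2.8 14.3]
yel 75 [0.0545 0.0991]
red 12 [0.0143 0.0317]
```

View pics/g6.png

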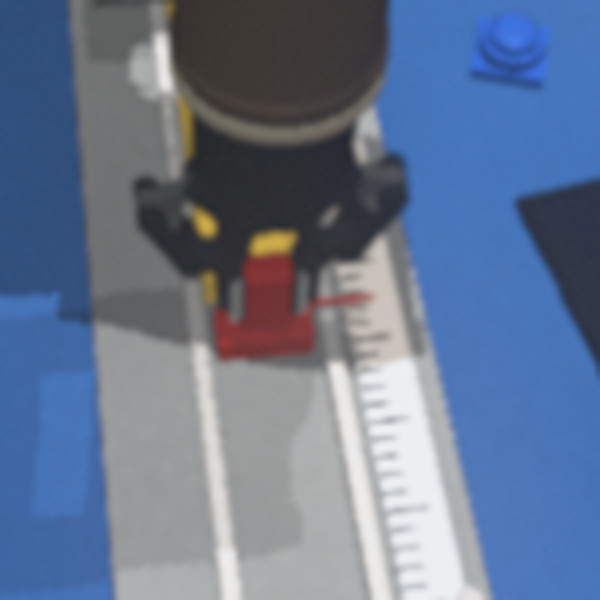

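The marker is close behind the wedge, with about 17 mm of gap left. Closing in slowly while reading the force.

Request:
arm_command(
  steps=[
    [[-1,0.07,-0.02,0,0],[-1,0.07,0,0,0],[-1,0.07,0,0,0],[-1,0.07,0,0,0],[-1,0.03,0,0,0],[-1,0.03,0,0,0],[-1,0.02,0,0,0],[-1,0.02,0,0,0]],
  ],
)

```text
time: 20.0
ee_pos: [0.5219, -0.1434, 0.0492]
ee_rot: [2.448, 1.968, 0.001]
contact_force: [-1.2, -1.4, 12.0]
width: 0.0254
finger_force: 34.3
```

```bash
python3 gap.py
```

```text
t 20.0 TCP S 0.0367 F along -1.62 [-1.2 -1.4 12. ]
yel 66 [0.0546 0.1089]
```

Request:
arm_command(
  steps=[
    [[-1,0.017,0,0,0],[-1,0.017,0,0,0],[-1,0.017,0,0,0]],
  ],
)

```text
time: 20.42
ee_pos: [0.5222, -0.1419, 0.0492]
ee_rot: [2.448, 1.968, 0.001]
contact_force: [-2.0, -1.6, 12.0]
width: 0.0257
finger_force: 34.3
```

```bash
python3 gap.py
```

```text
t 20.425 TCP S 0.0382 F along -1.98 [-2.  -1.6 12. ]
yel 63 [0.0546 0.1093]
```

Request:
arm_command(
  steps=[
    [[-1,0.017,0,0,0],[-1,0.017,0,0,0],[-1,0.017,0,0,0],[-1,0.017,0,0,0]],
  ],
)

```text
time: 20.98
ee_pos: [0.5227, -0.14, 0.0492]
ee_rot: [2.448, 1.968, 0.001]
contact_force: [-2.7, -1.4, 10.6]
width: 0.0253
finger_force: 34.3
```

Request:
arm_command(
  steps=[
    [[-1,0.015,0,0,0],[-1,0.015,0,0,0]],
  ],
)

```text
time: 21.22
ee_pos: [0.5229, -0.1391, 0.0492]
ee_rot: [2.447, 1.968, 0.001]
contact_force: [-3.1, -6.7, 11.3]
width: 0.0257
finger_force: 34.5
```

```bash
python3 gap.py
```

```text
t 21.225 TCP S 0.041 F along -7.2 [-3.1 -6.7 11.3]
yel 50 [0.0564 0.1092]
red 3 [0.0379 0.0459]
```

The force jumped from 2 to 7 N, which means contact. Ease off slightly, release, rise and retreat.

Request:
arm_command(
  steps=[
    [[-1,-0.008,0,0,0],[-1,0,0,0,0],[1,0,0,0,0],[1,0,0,0,0],[1,0,0,0,0],[1,0,0,0,0],[1,0,0,-0.4,0],[1,0,0,-0.8,0],[1,0,0,-0.8,0],[1,0,0,-0.8,0],[1,0,0,-0.8,0],[1,-0.8,0,-0.5,0],[1,-0.8,0,-0.5,0],[1,-0.8,0,0,0],[1,-0.8,0,0,0],[1,-0.8,0,0,0],[1,-0.8,0,0,0],[1,-0.8,0,0,0],[1,-0.8,0,0,0],[1,0,0,0,0]],
  ],
)

```text
time: 23.78
ee_pos: [0.481, -0.3278, 0.187]
ee_rot: [2.449, 1.966, 0.0]
contact_force: [-0.6, 0.9, 0.7]
width: 0.0854
finger_force: 0.0
```

```bash
python3 look.py
python3 - <<'E'
from h import *
for n in('side','top'):
    p,d=snap(n,n+'7.png'); m=masks(p); C=cloud(n,d); S=(C[...,:2]-[.513,-.179])@U; T=(C[...,:2]-[.513,-.179])@P; Z=C[...,2]
    for k in('yel','red'):
        M=m[k]&(abs(T)<.027)&(S>0)&(S<.2)&(Z>.02)&(Z<.037)
        if M.sum(): print(n,k,M.sum(),np.percentile(S[M],[1,99]).round(4))
p,_=snap('top'); q,_=snap('side'); cv2.imwrite('pics/g7.png',np.hstack([cv2.resize(p[140:260,150:350],(500,300),interpolation=cv2.INTER_CUBIC),cv2.resize(q[210:330,210:330],(300,300),interpolation=cv2.INTER_CUBIC)])[:,:,::-1])
E
```

```text
t 23.775 grip S -0.1522 F [-0.6  0.9  0.7]
ramp angle 0.173 free end S 0.256
red 218 dist from hinge 0.1222 S 0.285 0.325
wht 315 dist from hinge 0.041 S 0.364 0.409
side yel 233 [0.0556 0.1431]
side red 50 [0.0305 0.0516]
top yel 536 [0.0582 0.1415]
top red 72 [0.0342 0.0549]
```

View pics/g7.png

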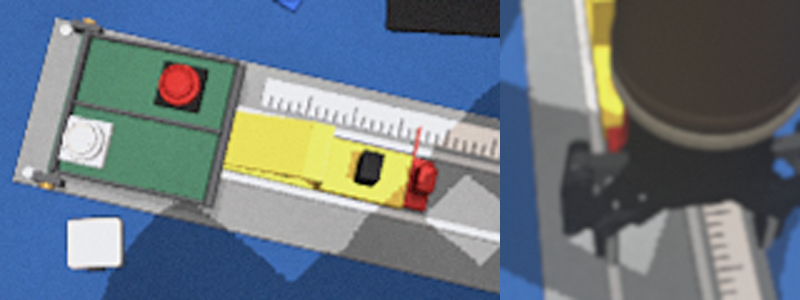

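The top view crop shows the detector on the stop at (85,140), the beacon at (181,86) unmoved, and the marker against the wedge's back near (412,180). One quick pixel check of the joint.

Run:
```python
from h import *
p,_=snap('top'); c,f=K('top'); M=np.array(c['world_to_cam'])
def proj(X):
    q=X@M[:3,:3].T+M[:3,3]; q=q[:,:2]/q[:,2:]; r=(q**2).sum(1)[:,None]; return q*(1+c['k1']*r)*f+[c['cx'],c['cy']]
s=np.arange(.036,.07,.002)
for t in(-.022,-.018,.018):
    xy=np.array([.513,-.179])+s[:,None]*U+t*P; uv=proj(np.c_[xy,np.full(len(s),.031)]).astype(np.float32)
    v=cv2.remap(p,uv[:,0][None],uv[:,1][None],cv2.INTER_LINEAR)[0]; print(t,[tuple(map(int,x)) for x in v])
```

```text
-0.022 [(164, 41, 38), (168, 48, 44), (167, 48, 44), (166, 48, 43), (165, 46, 42), (164, 42, 41), (170, 48, 46), (172, 50, 48), (171, 47, 48), (166, 54, 47), (171, 115, 54), (204, 169, 73), (219, 185, 81), (216, 179, 79), (216, 178, 80), (213, 175, 77), (215, 179, 79), (220, 191, 84)]
-0.018 [(151, 36, 34), (154, 40, 38), (155, 42, 41), (153, 43, 42), (151, 43, 40), (144, 36, 33), (147, 39, 36), (158, 46, 43), (171, 48, 48), (148, 40, 39), (151, 89, 44), (179, 145, 61), (218, 183, 80), (214, 178, 78), (212, 176, 76), (211, 174, 75), (215, 182, 81), (224, 212, 94)]
0.018 [(221, 66, 61), (216, 65, 59), (218, 67, 60), (215, 66, 60), (200, 59, 55), (178, 49, 44), (185, 57, 55), (201, 64, 62), (209, 63, 63), (194, 53, 55), (188, 136, 66), (211, 205, 93), (237, 242, 114), (233, 236, 108), (234, 235, 107), (234, 235, 108), (234, 236, 111), (236, 237, 113)]
```

Red passes straight into yellow with no grey or dark pixels between them, so the marker is touching. Handing in.

```bash
python3 -c "
from cell import env; print(env.hand_in())"
```

```text
the job is handed in; nothing more can be done
None
```

Job handed in at about 24 s (the verdict was not shown): the detector slid to the bottom stop at about 0.17 rad, the beacon did not move, the wedge holds the ramp up, and the marker was released touching the wedge's back.

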